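# Check the bin pedal's stop with a push gauge

## Task

Check the pedal of the squat bin: take the push gauge out of its stand, set its rubber foot inside the ring marked on the pedal and, keeping the gauge upright, push gently down until you feel the pedal reach its stop and the lid is fully open. Finish holding it there in the gripper, gauge upright, foot inside the ring, pushing lightly (the reading steady and under 15 N). Work the pedal only with the gauge, keep the hand off the bin, never lean on it, and leave the pegs and other things where they are.

Things in the scene. Friction and masses are not known exactly. Their poses are not given: they have to be found in the camera images.
- gauge: Push gauge, 0.15-0.3 kg, upright: round shaft, diameter 16, length 95, flat rubber foot; above it a grey grip body 40 (x) x 24 (y) x 70, 95 to 165 above the foot, dial on the +x face, 5 high cap on top. Origin: centre of the foot's underside, z up the shaft. Grip across the y faces. Starts with its shaft in the stand's hole, foot 3 above the shelf, shoulder on the stand: lift straight up over 95.
- gauge_stand: Fixed white ceramic block 60 x 60 x 98 high with an upright through hole 18 in diameter in its middle; holds the gauge. Origin: centre of the underside.
- brush_stand: A second, identical fixed block; holds the dish brush. The two blocks may stand in either of two places on the robot's left.
- brush: bystander: dish brush standing in the other block, round head 52 in diameter, top 156 above the shelf; origin at its lower end; leave it
- bin: Squat round pedal bin, fixed, 176 in diameter, 159 high with lid shut; origin: centre of its underside. Its -x axis points to the pedal, +x to the lid hinge (at the rim, 141 high). The lid's front edge, on the pedal side 88 from the bin's axis, rises and swings back as the pedal goes down; it is 85 from the ring's centre: turn the hand so that its narrow side faces the bin.
- mark (a point): Centre of the ring (dark line, 37 in diameter) on the top of the pedal, a flat steel plate 60 (along the bin's x) x 84. It lies on the bin's -x axis, 173 from the bin's axis at rest and 175 fully down; height 43 at rest, 20 fully down. The plate slopes up outward by 0.16 rad at rest and is level when fully down.
- pedal (a joint): Pedal angle, rad: 0 at rest (lid shut), 0.16 at its stop (lid fully open, 1.28 rad). Hinged under the bin, 145 from the ring; springs back: takes about 4 N on the ring all the way, then the force climbs at the stop, which gives a little (some newtons per mm).
- peg1: bystander: plastic spring clothes peg lying on its side, about 76 x 14 x 13; origin at its middle, underside; leave it where it is
- peg2: bystander: plastic spring clothes peg lying on its side, about 76 x 14 x 13; origin at its middle, underside; leave it where it is
- peg3: bystander: plastic spring clothes peg lying on its side, about 76 x 14 x 13; origin at its middle, underside; leave it where it is
- peg4: bystander: plastic spring clothes peg lying on its side, about 76 x 14 x 13; origin at its middle, underside; leave it where it is
- pad_holder: bystander: steel holder 90 x 60 x 50 with a scrubbing pad, 88 high over its wire back; origin at the underside; leave it
- jar: bystander: empty glass jar, open, 80 in diameter, 100 high; origin at the underside; leave it
- softener: bystander: plastic bottle, 68 in diameter, 165 high; origin at the underside; leave it

How it is judged (in metres and radians):
On the way, in this order (a step that is already met when the one before it is completed fails the run):
1. the gauge is lifted clear of its stand (height (world z) of gauge above 0.102 m and contact force between the fingers and gauge above 2 N), for 0.1 s.
2. the gauge's foot rests inside the ring on the pedal, gauge upright (horizontal distance between gauge and mark below 0.011 m and contact force between gauge and bin above 0.5 N and angle between gauge's own z axis and vertical below 0.17 rad), for 0.1 s.
At the end, for the whole second after the job is handed in: The gauge is gripped by the fingers (over 2 N), clear of its stand, still (under 20 mm/s) and within 0.14 rad of upright; the centre of its foot is within 9.5 mm of the ring's centre, the pedal is down at its stop (over 0.148 of 0.16 rad), and the gauge pushes on it with 2 to 15 N (value of joint pedal above 0.148 rad and horizontal distance between gauge and mark below 0.0095 m and angle between gauge's own z axis and vertical below 0.14 rad and contact force between gauge and bin between 2 and 15 N and linear speed of gauge below 0.02 m/s and contact force between the fingers and gauge above 2 N and contact force between gauge and gauge_stand below 0.2 N); the arm keeps its last pose, push and grip.
It fails at once if the gauge leans on the bin or pedal with over 30 N (contact force between gauge and bin above 30 N).
It fails at once if the hand or arm touches the bin, lid or pedal (contact force between any of the fingers, the arm and bin above 2 N).
It fails at once if a bystander is moved over 25 mm (distance of any of peg1, peg2, peg3, peg4, pad_holder, jar, softener, brush from where it was at the start of the episode above 0.025 m).
It also fails if it takes over 48 s, if anything falls off the work surface, if the arm or the gripper's body presses on something with over 40 N, if the wrist force passes 120 N, or if a joint passes its speed limit or range.

## Robot

A 7-joint arm with a two-finger parallel gripper is mounted at the origin on the work surface. World frame = base frame: x ahead of the robot, y to its left, z up, the work surface at z = 0. Lengths are in mm, angles in rad, forces in N, time in s.
With the tool pointing down it reaches from about 400 to 875 mm from the base axis. Payload 4.4 kg.
Tool frame: the origin (TCP) lies midway between the tips of the shut fingers; the grasp point (between the pads) lies 19 mm behind it (ctrl.pinch_z is the distance from the TCP to the grasp point, in mm); z points along the fingers, y is the line along which they close (so a half turn about z gives the same grasp; the last joint's range is limited). The gripper opens to 85 mm and grips with 20 to 120 N. Pads are 22 mm wide; open, the fingers measure 114 mm over their backs; the gripper's body (76 mm by 85 mm) begins 54 mm behind the grasp point. The pads swing forward as they close: fully open they stand 13 mm farther back than shut.
Start: joints at [-1.168, 0.628, 0.038, 1.517, -0.027, 0.996, -0.02], TCP at [293.66, 579.898, 231.313] pointing down, gripper open.
Joint ranges: [-3.06, 3.06], [-0.37, 2.12], [-1.25, 1.32], [0.18, 2.47], [-1.1, 4.24], [0.23, 1.98], [-2.94, 2.94]. Speed limits (rad/s): [2.57, 2.57, 3.14, 3.14, 3.14, 3.14, 3.14].

## Interface

Orientations are given as [roll, pitch, yaw] about the fixed x, y, z axes, in that order (R = Rz(yaw) Ry(pitch) Rx(roll)).
In Python, from cell import read_state, cams, order, ctrl gives the robot as it stands.
- The arm moves only by the tool move_arm, never from a script. Its argument "targets" is text: rows parted by semicolons, each of 7 numbers parted by spaces: the gripper's target within -1 to 1 (fully open at 1, half-way at 0, shut at -1), then the shift along the tool's x, y, z in cm, then the turn, a rotation vector about the tool's x, y, z in degrees. A call has 1 to 5 rows; each row shifts and turns the commanded pose from where the row before left it, along the tool's axes as they then stand; what a row does not reach is not made up. A row lasts 1/12 s, in which the tool goes at most 41.7 mm and 7.16 degrees, less where a joint would pass 70% of its speed; a pose out of reach is approached as far as the arm can. A call with a gripper value outside its range is refused whole. The fingers move at their own pace and stop on an object; the grip force is fixed at half the most. Time passes only in rows, so rows that do not move let the fingers close. It gives the time, the measured TCP pose, the force, the opening and the grip force at its end, in the units of the state.
- read_state(): the state, without advancing time (a new reading comes with each control period).
- cams.get_image(name): name is "scene" or "top" or "wrist"; returns a dict with "color" (384x512x3 uint8, red, green, blue), "fovy" (degrees; the focal length in pixels is half the picture's height over the tangent of half this angle, whatever the lens; pixels are square), "cx", "cy" (the principal point, pixels), "rvec" (rotation vector, rad) and "tvec" (3), from world to camera coordinates, as OpenCV has them. Camera axes: x right, y down, z forward; pixel columns grow to the right and rows downward; lengths in mm; the calibration is good to about 2 mm. A picture is of the moment at which its call begins. There is no depth.
- order.finish_job(): hands the job in; it is judged then, once.
The state is a dict: "clock": time; "qpos": joint angles; "qd": joint speeds; "tau": joint torques, N m; "eef_pos": TCP position; "tool_rot": TCP orientation; "force": force on the tool from outside, world axes, zero at the start; "torque": the same for the moment, N m; "width": finger opening in mm; "gripper_force": force on a finger pad.
Only numpy, scipy, OpenCV 4.12 (cv2) and the standard library are available. Lean on these libraries where they do the work, as an engineer would, in place of code of your own. Each camera call takes 0.05 s, during which the arm holds its last target. There are 200 camera calls.

## Working session

There is one attempt and no reset: what is moved stays moved. The work goes in short steps, Python scripts to look and compute and a tool call to move; the robot and the scene stay as the last step left them, time stands still between calls to the robot, and variables do not carry over. Pictures are saved under pics/ and viewed, at most 11 in all, crops included, and the job is handed in when it is done.

Besides the shell and the picture viewer there is one more tool, called after "Call:" by a JSON object that holds its "name" and its "arguments", one argument or row to a line. move_arm: Moves the arm, as the interface text tells. Its arguments: {"type":"object","properties":{"targets":{"type":"string"}},"required":["targets"]}

```bash
mkdir -p pics; cat > h.py <<'E'
import numpy as np, cv2, json
from cell import read_state, cams, order, ctrl
def grab(n,f=None):
    d=cams.get_image(n)
    if f: cv2.imwrite(f,d["color"][:,:,::-1])
    return d
def par(d):
    R=cv2.Rodrigues(np.array(d["rvec"],float))[0]; t=np.array(d["tvec"],float).ravel()
    f=d["color"].shape[0]/2/np.tan(np.radians(d["fovy"])/2)
    return R,t,f
def ray(d,u,v):
    R,t,f=par(d); w=R.T@np.array([(u-d["cx"])/f,(v-d["cy"])/f,1]); return -R.T@t,w/np.linalg.norm(w)
def onz(d,u,v,z):
    c,w=ray(d,u,v); return c+w*(z-c[2])/w[2]
def proj(d,p):
    R,t,f=par(d); q=R@np.array(p,float)+t; return q[:2]/q[2]*f+[d["cx"],d["cy"]]
E
python3 - <<'E'
from h import *
a=grab("scene");b=grab("top")
import pickle;pickle.dump({"scene":a,"top":b},open("im.pkl","wb"))
cv2.imwrite("pics/top.png",b["color"][:,:,::-1]);cv2.imwrite("pics/scene.png",a["color"][:,:,::-1])
s=read_state();print(s["clock"],s["eef_pos"],s["tool_rot"],s["width"],ctrl.pinch_z)
for d in(a,b):R,t,f=par(d);print(-R.T@t,f)
E
```

```text
0.1 [293.37634395 579.39585681 230.47539308] [-3.13988460e+00  1.34097353e-05  2.67280110e+00] 85.78311284018275 18.700000000000003
[988.64835839 356.61730678 802.08309738] 382.67804031320907
[ 360.46304802   39.39610696 1306.42968066] 476.8682758131536
```

View pics/top.png

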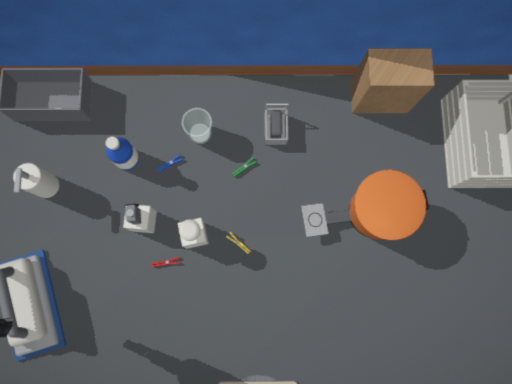

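View pics/scene.png

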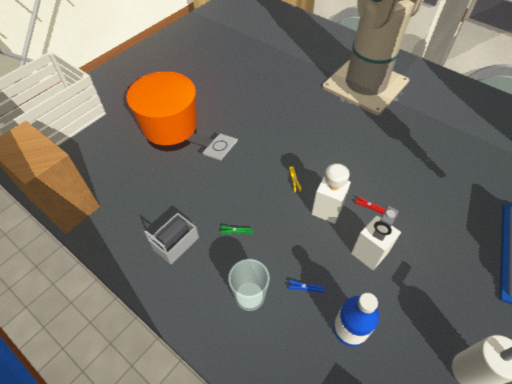

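```bash
python3 - <<'E'
from h import *
import pickle;D=pickle.load(open("im.pkl","rb"))
s,t=D["scene"],D["top"]
for d in(s,t):print(proj(d,[293,579,231]),proj(d,[0,0,0]))
A=cv2.resize(t["color"][185:275,100:220],(480,360),interpolation=cv2.INTER_CUBIC)
B=cv2.resize(s["color"][150:280,300:420],(332,360),interpolation=cv2.INTER_CUBIC)
cv2.imwrite("pics/z.png",np.hstack([A,B[:, :320]])[:,:,::-1])
w=grab("wrist","pics/wrist.png");R,tt,f=par(w);print(-R.T@tt,f,R)
for p in [(140,218),(192,233)]:print(onz(t,*p,98))
E
```

```text
[593.59386874 193.86239213] [365.05151986  84.72473432]
[ -6.19871198 312.59590114] [257.61597682 423.29575306]
[235.0843501  609.78657368 374.9782646 ] 304.962904500906 [[ 0.45222346  0.8919023  -0.00205723]
 [ 0.8619113  -0.4364216   0.25815713]
 [ 0.22935312 -0.11851786 -0.96610075]]
[515.71051408 297.02035871  98.        ]
[476.81663356 164.26168527  98.        ]
```

View pics/z.png

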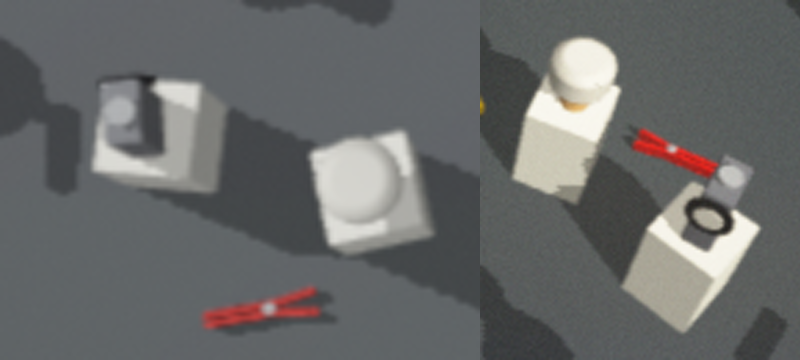

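View pics/wrist.png

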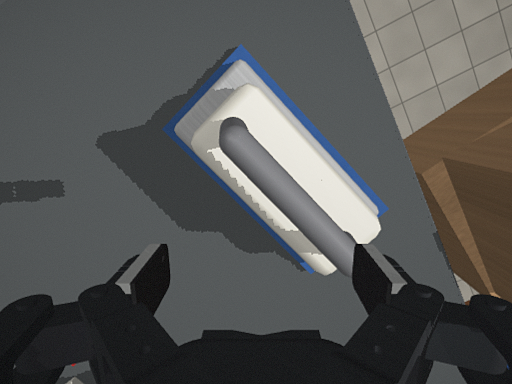

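The gauge is in the left block (dial toward +x, cap at top px ~(129.5,212.5), scene px ~(390.7,213.6)). The brush is in the right block. The wrist view shows only the dish rack below.

```bash
cat >> h.py <<'E'
def tri(*obs):
    A=np.zeros((3,3));b=np.zeros(3)
    for d,u,v in obs:
        c,w=ray(d,u,v);M=np.eye(3)-np.outer(w,w);A+=M;b+=M@c
    return np.linalg.solve(A,b)
E
python3 - <<'E'
from h import *
import pickle;D=pickle.load(open("im.pkl","rb"))
s,t=D["scene"],D["top"]
print("cap",tri((t,129.5,212.5),(s,390.7,213.6)),onz(t,129.5,212.5,173))
im=t["color"].astype(int)
m=((im[:,:,0]>150)&(im[:,:,2]<80)).astype(np.uint8)
c=max(cv2.findContours(m,0,1)[0],key=cv2.contourArea);e=cv2.minEnclosingCircle(c);print("bin top px",e)
g=t["color"][195:245,295:335].mean(2);m=(g>110).astype(np.uint8)
c=max(cv2.findContours(m,0,1)[0],key=cv2.contourArea);r=cv2.minAreaRect(c);print("plate",r)
h=cv2.fillPoly(np.zeros_like(m),[c],1);dk=cv2.erode(h,np.ones((5,5)))&(g<100)
y,x=np.nonzero(dk);print("ring px",x.min()+295,x.max()+295,y.min()+195,y.max()+195)
R=[(x.min()+x.max())/2+295,(y.min()+y.max())/2+195]
pm=onz(t,*R,43);print("mark",pm,"plate c",onz(t,r[0][0]+295,r[0][1]+195,43)); pb=onz(t,*e[0],150);print("bin",pb,np.linalg.norm((pb-pm)[:2]),np.degrees(np.arctan2(*(pb-pm)[[1,0]])))
E
```

```text
cap [519.41954268 307.10407318 172.29267568] [519.43935351 306.55880286 173.        ]
bin top px ((387.4542236328125, 207.2359161376953), 38.06020736694336)
plate ((19.135135650634766, 24.310810089111328), (32.55099868774414, 23.180255889892578), 80.53767395019531)Traceback (most recent call last):
  File "<stdin>", line 11, in <module>
    return umr_minimum(a, axis, None, out, keepdims, initial, where)
ValueError: zero-size array to reduction operation minimum which has no identity
```

```bash
python3 - <<'E'
from h import *
import pickle;D=pickle.load(open("im.pkl","rb"))
t=D["top"]
g=t["color"][195:245,295:335].mean(2);print(g[8:42,8:34:2].astype(int))
m=(g>110).astype(np.uint8);c=max(cv2.findContours(m,0,1)[0],key=cv2.contourArea)
k=cv2.erode(cv2.fillPoly(np.zeros_like(m),[c],1),np.ones((5,5)))
W=np.clip(np.median(g[k>0])-20-g,0,None)*k;y,x=np.mgrid[:50,:40];R=[(W*x).sum()/W.sum()+295,(W*y).sum()/W.sum()+195]
pm=onz(t,*R,43);print("mark",R,pm,"plate",onz(t,314.1,219.3,43));pb=onz(t,387.45,207.24,150)
for p in(pm,onz(t,314.1,219.3,43)):print("bin",pb,np.linalg.norm((pb-p)[:2]),np.degrees(np.arctan2(*(pb-p)[[1,0]])))
E
```

```text
[[100 100 101 102 100 107 113 123 121 131 104  99  99]
 [102 107 114 123 121 133 146 164 164 162 116 100 100]
 [123 134 147 164 163 165 164 168 168 166 128  99  99]
 [160 164 165 168 166 168 167 168 168 167 138 100 100]
 [164 166 166 168 166 168 168 168 168 167 140 100  99]
 [165 166 166 168 166 168 168 167 168 166 139  99  99]
 [168 166 167 168 166 168 168 167 168 166 143 100  99]
 [170 166 167 167 167 168 168 167 168 166 153 101  99]
 [167 166 167 168 166 165 162 166 168 167 163 105  97]
 [163 166 167 168 162 146 138 154 166 167 168 105  93]
 [159 166 167 164 138 126 125 115 151 167 168 105  96]
 [158 166 168 148 123 162 165 151 125 162 165 109  98]
 [163 167 167 127 155 168 169 165 128 147 166 117  98]
 [160 167 165 116 166 168 168 167 153 138 167 129  98]
 [153 166 162 141 169 167 168 168 165 126 166 137  96]
 [144 166 154 145 170 168 169 169 167 132 166 137  94]
 [127 167 152 145 170 168 168 168 168 134 165 140  96]
 [120 171 155 144 170 167 168 168 168 131 165 147  97]
 [121 173 164 138 169 168 169 169 167 121 165 163 101]
 [117 171 166 126 168 168 169 169 165 119 166 166 100]

[... 405 characters left out ...]
0 171 169 170 169 169 169 169 136]
 [100 126 170 169 170 171 169 170 169 169 170 168 144]
 [100 121 173 170 170 171 169 169 169 169 169 168 158]
 [ 99 118 174 169 171 171 170 169 169 167 164 160 144]
 [ 99 112 171 169 170 169 166 162 159 150 132 112  90]
 [100 107 164 164 162 156 147 125 109  89  81  75  72]
 [100 104 144 131 116 107 107 102  98  73  71  70  71]]
mark [np.float64(314.78985074626866), np.float64(219.06626865671643)] [ 517.53346496 -156.79850129   43.        ] plate [ 516.91589603 -154.93463308   43.        ]
bin [ 532.53328583 -319.93382615  150.        ] 163.8234685370255 -84.74659028805833
bin [ 532.53328583 -319.93382615  150.        ] 165.73664825911692 -84.59298791487772
```

Call:
{"name": "move_arm", "arguments": {
  "targets": "1 0 0 -3 0 0 0; 1 0 0 -3 0 0 0"
}}

```text
clock: 0.32
eef_pos: [292.9, 578.4, 289.6]
tool_rot: [-3.136, 0.0, 2.673]
force: [0.5, 0.5, -0.5]
width: 85.2
gripper_force: 0.0
```

Call:
{"name": "move_arm", "arguments": {
  "targets": "1 -3.6 -1.5 0 0 0 0; 1 -3.6 -1.5 0 0 0 0; 1 -3.6 -1.5 0 0 0 0; 1 -3.6 -1.5 0 0 0 0; 1 -3.6 -1.5 0 0 0 0"
}}

```text
clock: 0.73
eef_pos: [421.1, 430.0, 291.2]
tool_rot: [-3.141, -0.0, 2.673]
force: [1.6, -0.5, 0.1]
width: 85.2
gripper_force: 0.0
```

Call:
{"name": "move_arm", "arguments": {
  "targets": "1 -3.5 -1.6 0 0 0 0; 1 -3.5 -1.6 0 0 0 0; 1 -3.6 -1.6 0 0 0 0; 1 -3.6 -1.6 0 0 0 0; 1 0 0 0 0 0 0"
}}

```text
clock: 1.15
eef_pos: [524.6, 300.1, 291.2]
tool_rot: [-3.138, 0.007, 2.659]
force: [-0.1, -0.4, 0.5]
width: 85.3
gripper_force: 0.0
```

```bash
python3 - <<'E'
from h import *
s=read_state();print(s["clock"],s["eef_pos"],s["tool_rot"])
w=grab("wrist","pics/w2.png");import pickle;pickle.dump(w,open("w2.pkl","wb"));print(proj(w,[519,307,173]))
E
```

```text
1.15 [524.58162311 300.10830159 291.23846159] [-3.13762689  0.00690875  2.65943291]
[264.78584883 183.41593602]
```

View pics/w2.png

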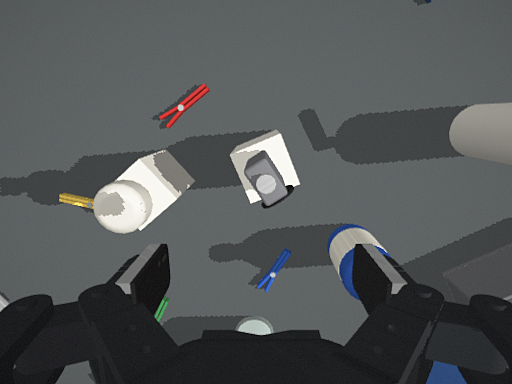

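The gauge cap is at px (266,184), as predicted, with the dial at its lower side. I'll zoom in to get the yaw.

```bash
python3 - <<'E'
from h import *
import pickle;w=pickle.load(open("w2.pkl","rb"))
A=cv2.resize(w["color"][125:215,220:310],(720,720)[:2],interpolation=cv2.INTER_CUBIC)
cv2.imwrite("pics/z2.png",cv2.resize(A,(594,594))[:,:,::-1])
E
```

```text
(no output)
```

View pics/z2.png

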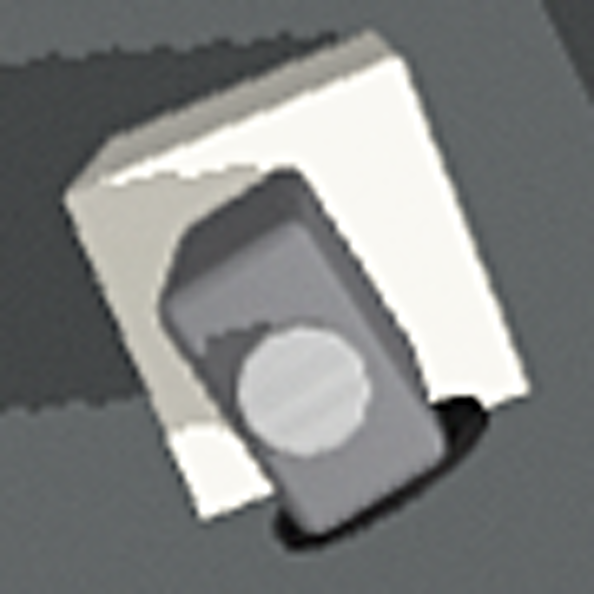

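Top-face corners in the crop are (165,300), (305,230), (445,450) and (315,535), with the cap at (305,390).

```bash
python3 - <<'E'
from h import *
import pickle;w=pickle.load(open("w2.pkl","rb"))
P=[onz(w,220+x/6.6,125+y/6.6,168) for x,y in[(165,300),(305,230),(445,450),(315,535)]]
for p in P:print(p)
for a,b in((0,3),(1,2),(0,1),(3,2)):
  v=P[b]-P[a];print(np.linalg.norm(v),np.degrees(np.arctan2(v[1],v[0])))
print("mean",np.mean(P,0),"cap",onz(w,220+305/6.6,125+390/6.6,173))
print("block", [np.degrees(np.arctan2(*(onz(w,220+x2/6.6,125+y2/6.6,98)-onz(w,220+x1/6.6,125+y1/6.6,98))[[1,0]])) for x1,y1,x2,y2 in[(405,60,528,390),(70,195,205,520)]])
E
```

```text
[501.43958287 296.39616655 168.        ]
[501.78789058 317.4026497  168.        ]
[537.51950275 320.50018052 168.        ]
[540.08229545 299.12894156 168.        ]
38.73922165510074 4.04516717807454
35.86562149938214 4.954516563160458
21.009370582407236 89.05006788985318
21.52435274564596 96.83813247042148
mean [520.20731791 308.35698458 168.        ] cap [520.12177428 307.83258694 173.        ]
block [np.float64(-5.952868529736066), np.float64(-6.331391025989764)]
```

Call:
{"name": "move_arm", "arguments": {
  "targets": "1 0 0 0 0 0 -6.2; 1 0 0 0 0 0 -6.2; 1 0 0 0 0 0 -6.2; 1 0 0 0 0 0 -6.2; 1 0 0 0 0 0 -6.2"
}}

```text
clock: 1.62
eef_pos: [517.1, 311.5, 291.0]
tool_rot: [3.141, -0.001, -3.062]
force: [0.1, -0.0, 0.7]
width: 85.6
gripper_force: 0.0
```

Call:
{"name": "move_arm", "arguments": {
  "targets": "1 0 0 3 0 0 0; 1 0 0 2 0 0 0; 1 0 0 0 0 0 0"
}}

```text
clock: 1.87
eef_pos: [514.9, 309.7, 237.2]
tool_rot: [-3.138, -0.008, -3.068]
force: [-0.3, -0.2, -0.9]
width: 85.5
gripper_force: 0.0
```

```bash
cat >> h.py <<'E'
from scipy.spatial.transform import Rotation as Ro
def need(p,dyaw=0):
    s=read_state();R=Ro.from_euler('xyz',s["tool_rot"]).as_matrix()
    print("t",s["clock"],"eef",s["eef_pos"],"rot",s["tool_rot"],"cm in tool:",R.T@(np.array(p)-s["eef_pos"])/10)
E
python3 -c "
from h import *
need([520,308,118])"
```

```text
t 1.8667 eef [514.85250316 309.72043195 237.17550785] rot [-3.13816414 -0.0078294  -3.06799111] cm in tool: [-0.59399577 -0.16858363 11.91391335]
```

Call:
{"name": "move_arm", "arguments": {
  "targets": "1 -0.5 -0.2 0 0 0 0; 1 0 0 3.5 0 0 0; 1 0 0 3.5 0 0 0; 1 0 0 3 0 0 0; 1 0 0 1.9 0 0 0"
}}

```text
clock: 2.28
eef_pos: [523.2, 308.9, 121.1]
tool_rot: [-3.141, -0.001, -3.069]
force: [0.4, 0.1, 0.1]
width: 85.2
gripper_force: 0.0
```

```bash
python3 -c "
from h import *
need([520,308,118]);w=grab('wrist','pics/w3.png')"
```

```text
t 2.2833 eef [523.2463795  308.94596866 121.05535902] rot [-3.14131783e+00 -5.49196344e-04 -3.06908482e+00] cm in tool: [ 0.33047011 -0.07074611  0.3057369 ]
```

View pics/w3.png

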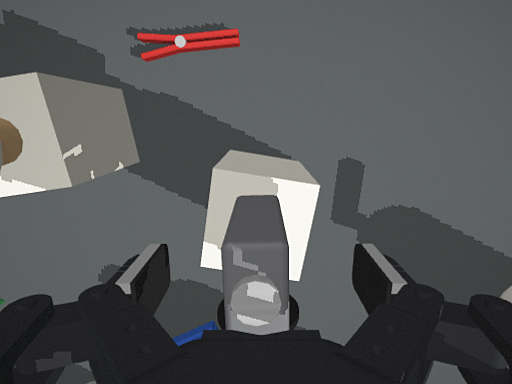

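The gauge sits centred and aligned between the pads (px 256), so I'll close the gripper.

Call:
{"name": "move_arm", "arguments": {
  "targets": "-1 0.2 0 0 0 0 0; -1 0 0 0 0 0 0; -1 0 0 0 0 0 0; -1 0 0 0 0 0 0; -1 0 0 0 0 0 0"
}}

```text
clock: 2.75
eef_pos: [522.2, 309.1, 124.0]
tool_rot: [3.14, 0.003, -3.069]
force: [-0.5, -0.8, 1.3]
width: 25.3
gripper_force: 0.8
```

Call:
{"name": "move_arm", "arguments": {
  "targets": "-1 0 0 0 0 0 0; -1 0 0 0 0 0 0; -1 0 0 0 0 0 0; -1 0 0 0 0 0 0; -1 0 0 0 0 0 0"
}}

```text
clock: 3.17
eef_pos: [522.2, 308.8, 123.9]
tool_rot: [3.141, 0.002, -3.07]
force: [-0.9, -0.8, 6.9]
width: 23.3
gripper_force: 58.2
```

Call:
{"name": "move_arm", "arguments": {
  "targets": "-1 0 0 -1 0 0 0; -1 0 0 -2 0 0 0; -1 0 0 -2 0 0 0; -1 0 0 -2 0 0 0; -1 0 0 -2 0 0 0"
}}

```text
clock: 3.58
eef_pos: [521.1, 308.5, 213.8]
tool_rot: [3.141, -0.0, -3.069]
force: [-0.5, -0.4, -1.0]
width: 23.4
gripper_force: 59.4
```

Call:
{"name": "move_arm", "arguments": {
  "targets": "-1 0 0 -3 0 0 0; -1 0 0 -3 0 0 0; -1 0 0 -3 0 0 0; -1 0 0 -2 0 0 0; -1 0 0 0 0 0 0"
}}

```text
clock: 4.0
eef_pos: [523.1, 310.1, 328.0]
tool_rot: [3.137, 0.008, -3.069]
force: [0.6, 0.4, -1.3]
width: 23.6
gripper_force: 59.5
```

```bash
python3 -c "
from h import *
need([517.5,-157,300])
import pickle;D={n:grab(n) for n in('scene','top')};pickle.dump(D,open('im2.pkl','wb'))
s=read_state();e=np.array(s['eef_pos']);c=proj(D['scene'],e+[0,0,-20]);print(c,s['force'])
u,v=c.astype(int);A=D['scene']['color'][v-100:v+90,max(u-110,0):u+110];cv2.imwrite('pics/s2.png',cv2.resize(A,None,fx=2.5,fy=2.5)[:,:,::-1])"
```

```text
t 4.0 eef [523.14161174 310.05206327 328.03334783] rot [ 3.13676523  0.00831386 -3.06935975] cm in tool: [  3.9565799  -46.55553157   2.54582353]
[412.91271009 172.63069813] [-0.07465722  0.06103008 -3.01709796]
```

View pics/s2.png

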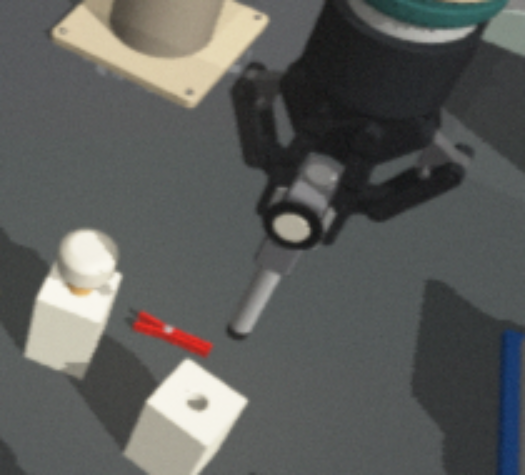

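```bash
python3 - <<'E'
from h import *
import pickle;D=pickle.load(open("im2.pkl","rb"));s,t=D["scene"],D["top"]
print("foot",onz(s,397.2,204,207))
g=s["color"][125:168,195:245].mean(2);m=(g>120).astype(np.uint8)
c=max(cv2.findContours(m,0,1)[0],key=cv2.contourArea);k=cv2.erode(cv2.fillPoly(np.zeros_like(m),[c],1),np.ones((5,5)))
W=np.clip(np.median(g[k>0])-20-g,0,None)*k;y,x=np.mgrid[:43,:50];r=[(W*x).sum()/W.sum()+195,(W*y).sum()/W.sum()+125]
q=np.argwhere(W>10);print(r,q.min(0)+[125,195],q.max(0)+[125,195],onz(s,*r,43))
print("tri",tri((s,*r),(t,314.9,219.3)))
E
```

```text
foot [518.41320789 309.66629894 207.        ]
[np.float64(219.5665783770768), np.float64(145.5644112689622)] [140 212] [150 227] [ 515.6461397  -157.93329661   43.        ]
tri [ 516.69310161 -156.80506384   44.67483884]
```

Call:
{"name": "move_arm", "arguments": {
  "targets": "-1 0.4 -3.8 0 0 0 0; -1 0.4 -3.8 0 0 0 0; -1 0.4 -3.8 0 0 0 0; -1 0.4 -3.8 0 0 0 0; -1 0.4 -3.8 0 0 0 0"
}}

```text
clock: 4.52
eef_pos: [513.3, 115.7, 320.5]
tool_rot: [-3.141, -0.004, -3.069]
force: [-0.1, -0.4, -1.7]
width: 23.6
gripper_force: 59.5
```

Call:
{"name": "move_arm", "arguments": {
  "targets": "-1 0.4 -3.8 0 0 0 0; -1 0.4 -3.8 0 0 0 0; -1 0.4 -3.8 0 0 0 0; -1 0.4 -3.8 0 0 0 0; -1 0 0 0 0 0 0"
}}

```text
clock: 4.93
eef_pos: [507.8, -45.2, 320.7]
tool_rot: [-3.136, -0.005, -3.082]
force: [-0.9, -0.4, -1.3]
width: 23.5
gripper_force: 59.7
```

Call:
{"name": "move_arm", "arguments": {
  "targets": "-1 0 0 0 0 0 7; -1 0 0 0 0 0 7; -1 0 0 0 0 0 7; -1 0 0 0 0 0 7; -1 0 0 0 0 0 7"
}}

```text
clock: 5.35
eef_pos: [508.7, -34.8, 320.6]
tool_rot: [-3.14, -0.003, 2.597]
force: [0.7, 0.6, -2.1]
width: 23.5
gripper_force: 59.7
```

Call:
{"name": "move_arm", "arguments": {
  "targets": "-1 0 0 0 0 0 7; -1 0 0 0 0 0 7; -1 0 0 0 0 0 7; -1 0 0 0 0 0 7; -1 0 0 0 0 0 7"
}}

```text
clock: 5.77
eef_pos: [508.7, -34.7, 320.6]
tool_rot: [-3.138, -0.002, 1.986]
force: [-0.8, 0.3, -1.7]
width: 23.6
gripper_force: 59.7
```

Call:
{"name": "move_arm", "arguments": {
  "targets": "-1 0 0 0 0 0 7; -1 0 0 0 0 0 7; -1 -3.5 0 0 0 0 1; -1 -3.5 0 0 0 0 0; -1 -3.5 0 0 0 0 0"
}}

```text
clock: 6.18
eef_pos: [526.5, -138.5, 320.7]
tool_rot: [-3.138, -0.001, 1.733]
force: [0.8, 0.6, -1.4]
width: 23.5
gripper_force: 59.7
```

Call:
{"name": "move_arm", "arguments": {
  "targets": "-1 0 0 3 0 0 0; -1 0 0 3 0 0 0; -1 0 0 3 0 0 0; -1 0 0 2 0 0 0; -1 0 0 0 0 0 0"
}}

```text
clock: 6.6
eef_pos: [522.9, -137.0, 206.8]
tool_rot: [-3.13, -0.004, 1.73]
force: [-1.5, 0.7, -1.4]
width: 23.4
gripper_force: 59.5
```

```bash
python3 -c "
from h import *
need([518,-157,181])"
```

```text
t 6.6 eef [ 522.89893393 -137.02599321  206.83698546] rot [-3.13022113 -0.00444764  1.73011055] cm in tool: [-1.90586155 -0.77122388  2.58418433]
```

Call:
{"name": "move_arm", "arguments": {
  "targets": "-1 -1.9 -0.5 1 0 0 0; -1 0 0 0.5 0 0 0; -1 0 0 0 0 0 0"
}}

```text
clock: 6.85
eef_pos: [524.4, -158.9, 196.6]
tool_rot: [-3.139, -0.0, 1.728]
force: [-0.6, 0.5, -2.3]
width: 23.6
gripper_force: 59.7
```

```bash
python3 -c "
from h import *
need([518,-157,181])
import pickle;D={n:grab(n) for n in('scene','top','wrist')};pickle.dump(D,open('im3.pkl','wb'))
A=D['scene']['color'][60:170,170:270];B=D['wrist']['color'][:,:]
cv2.imwrite('pics/s3.png',np.hstack([cv2.resize(A,(400,440)),cv2.resize(B[100:384,120:380],(400,440))])[:,:,::-1])"
```

```text
t 6.85 eef [ 524.35190164 -158.87700028  196.64600088] rot [-3.13925437e+00 -3.77685537e-04  1.72809393e+00] cm in tool: [ 0.28429416 -0.59428473  1.56610146]
```

View pics/s3.png

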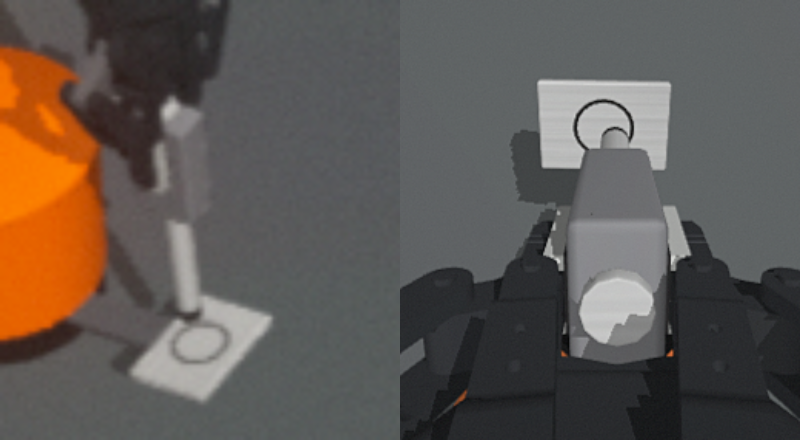

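The ring is visible in both views: wrist px ~(252.6,182), and the foot in the scene view at ~(217.5,139).

```bash
python3 - <<'E'
from h import *
import pickle;D=pickle.load(open("im3.pkl","rb"));s,w=D["scene"],D["wrist"]
for z in(72,75.6,79):print("foot",onz(s,217.5,139.25,z),"u in wrist",proj(w,onz(s,217.5,139.25,z)))
print("ring wrist",onz(w,252.6,182,43)," scene",onz(s,170+201/4,60+343/4,43), "tri",tri((w,252.6,182),(s,170+201/4,60+343/4)))
print("shaft top scene z~168?", onz(w,261,100+308*.6455,246))
n=need([518,-157,181])
E
```

```text
foot [ 520.74848424 -157.33213811   72.        ] u in wrist [255.89688484 190.45506396]
foot [ 523.05567304 -154.79788138   75.6       ] u in wrist [258.8106789  189.07585664]
foot [ 525.23468469 -152.40441669   79.        ] u in wrist [261.64246113 187.73546856]
ring wrist [ 516.78045771 -156.2017516    43.        ]  scene [ 514.99469539 -156.06609805   43.        ] tri [ 516.43284737 -155.32782605   44.8673698 ]
shaft top scene z~168? [ 524.899006   -154.77448712  246.        ]
t 7.0 eef [ 525.76534933 -157.42328751  197.9001361 ] rot [ 3.14088919e+00 -3.94422177e-04  1.73099133e+00] cm in tool: [ 0.16498583 -0.76102916  1.68954388]
```

Call:
{"name": "move_arm", "arguments": {
  "targets": "-1 0.05 -0.7 0 0 0 0; -1 0 0 0.8 0 0 0; -1 0 0 0.7 0 0 0; -1 0 0 0.5 0 0 0; -1 0 0 0 0 0 0"
}}

```text
clock: 7.42
eef_pos: [517.5, -158.3, 175.9]
tool_rot: [-3.139, -0.001, 1.731]
force: [0.4, 1.0, -1.5]
width: 23.1
gripper_force: 59.7
```

```bash
python3 -c "
from h import *
need([518,-157,140])
import pickle;D={n:grab(n) for n in('scene','top','wrist')};pickle.dump(D,open('im3.pkl','wb'))
A=D['scene']['color'][60:170,170:270];B=D['wrist']['color'][:,:]
cv2.imwrite('pics/s4.png',np.hstack([cv2.resize(A,(400,440)),cv2.resize(B[140:240,200:300],(400,440))])[:,:,::-1])"
```

```text
t 7.4167 eef [ 517.53388798 -158.26200711  175.89318939] rot [-3.13929102e+00 -1.17244965e-03  1.73055065e+00] cm in tool: [0.11297064 0.07435457 3.58929223]
```

View pics/s4.png

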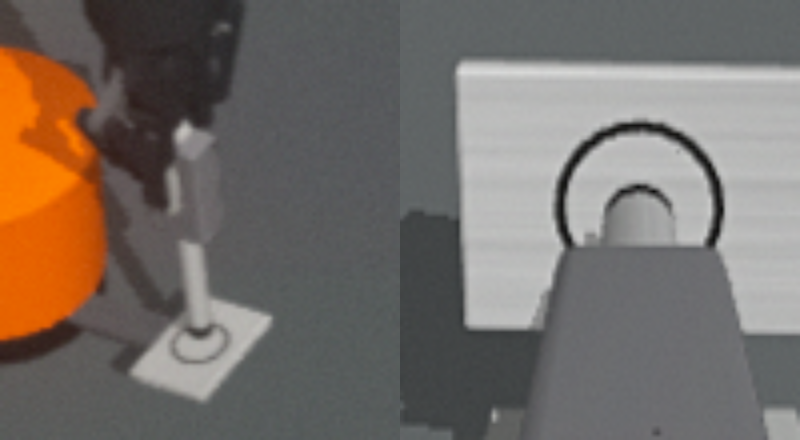

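Call:
{"name": "move_arm", "arguments": {
  "targets": "-1 0.15 0 0.4 0 0 0; -1 0 0 0.3 0 0 0; -1 0 0 0.3 0 0 0; -1 0 0 0.2 0 0 0; -1 0 0 0.2 0 0 0"
}}

```text
clock: 7.98
eef_pos: [518.1, -157.1, 163.3]
tool_rot: [-3.141, -0.001, 1.73]
force: [-0.9, 0.9, 2.8]
width: 23.4
gripper_force: 60.2
```

Call:
{"name": "move_arm", "arguments": {
  "targets": "-1 0 0 0.2 0 0 0; -1 0 0 0.2 0 0 0; -1 0 0 0.2 0 0 0; -1 0 0 0.2 0 0 0; -1 0 0 0 0 0 0"
}}

```text
clock: 8.4
eef_pos: [518.2, -157.3, 155.0]
tool_rot: [-3.142, 0.0, 1.73]
force: [-0.8, 1.4, 3.1]
width: 23.5
gripper_force: 60.1
```

Call:
{"name": "move_arm", "arguments": {
  "targets": "-1 0 0 0.2 0 0 0; -1 0 0 0.2 0 0 0; -1 0 0 0.2 0 0 0; -1 0 0 0.2 0 0 0; -1 0 0 0 0 0 0"
}}

```text
clock: 8.82
eef_pos: [518.2, -157.3, 146.8]
tool_rot: [-3.141, 0.0, 1.73]
force: [-1.3, 2.3, 2.5]
width: 23.7
gripper_force: 60.3
```

Call:
{"name": "move_arm", "arguments": {
  "targets": "-1 0 0 0.1 0 0 0; -1 0 0 0.1 0 0 0; -1 0 0 0.1 0 0 0; -1 0 0 0 0 0 0"
}}

```text
clock: 9.15
eef_pos: [518.2, -157.3, 144.1]
tool_rot: [-3.142, 0.0, 1.73]
force: [-0.1, 1.3, 1.9]
width: 23.5
gripper_force: 60.2
```

```bash
python3 -c "
from h import *
need([518,-157,141])
import pickle;D={n:grab(n) for n in('scene','wrist')};print(read_state()['force'])
A=D['scene']['color'][30:170,130:270];B=D['wrist']['color'][:,:]
cv2.imwrite('pics/s5.png',np.hstack([cv2.resize(A,(400,400)),cv2.resize(B[140:240,200:300],(400,400))])[:,:,::-1])"
```

```text
t 9.15 eef [ 518.17112414 -157.33650863  144.10288316] rot [-3.14153467e+00  2.64473424e-05  1.73035053e+00] cm in tool: [ 0.03595043 -0.01153068  0.31028803]
[-1.77434907  2.06367243  2.59039488]
```

View pics/s5.png

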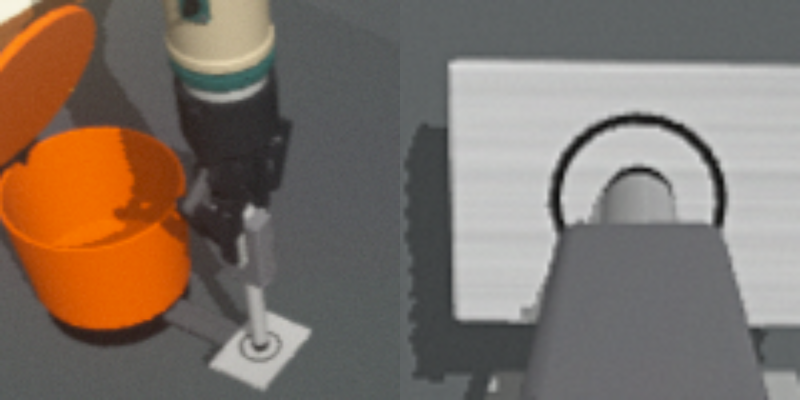

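The foot is centred in the ring to within about 1 mm and the lid is nearly open. I'll ease down to the stop.

Call:
{"name": "move_arm", "arguments": {
  "targets": "-1 0 0 0.1 0 0 0; -1 0 0 0 0 0 0; -1 0 0 0.1 0 0 0; -1 0 0 0 0 0 0; -1 0 0 0 0 0 0"
}}

```text
clock: 9.67
eef_pos: [518.1, -157.4, 142.2]
tool_rot: [-3.141, 0.0, 1.73]
force: [-0.2, 2.1, 2.0]
width: 23.5
gripper_force: 60.2
```

Call:
{"name": "move_arm", "arguments": {
  "targets": "-1 0 0 0.05 0 0 0; -1 0 0 0 0 0 0; -1 0 0 0 0 0 0"
}}

```text
clock: 9.92
eef_pos: [518.1, -157.4, 141.8]
tool_rot: [-3.142, 0.0, 1.73]
force: [-0.0, 1.2, 2.2]
width: 23.3
gripper_force: 60.1
```

Call:
{"name": "move_arm", "arguments": {
  "targets": "-1 0 0 0.05 0 0 0; -1 0 0 0 0 0 0; -1 0 0 0 0 0 0"
}}

```text
clock: 10.17
eef_pos: [518.2, -157.4, 141.3]
tool_rot: [-3.142, 0.0, 1.73]
force: [-0.0, 1.0, 2.5]
width: 23.6
gripper_force: 60.1
```

Call:
{"name": "move_arm", "arguments": {
  "targets": "-1 0 0 0.05 0 0 0; -1 0 0 0 0 0 0; -1 0 0 0 0 0 0"
}}

```text
clock: 10.42
eef_pos: [518.2, -157.4, 140.8]
tool_rot: [3.142, 0.0, 1.73]
force: [0.6, 1.4, 2.3]
width: 23.3
gripper_force: 60.1
```

Call:
{"name": "move_arm", "arguments": {
  "targets": "-1 0 0 0.05 0 0 0; -1 0 0 0 0 0 0; -1 0 0 0 0 0 0"
}}

```text
clock: 10.67
eef_pos: [518.2, -157.4, 140.6]
tool_rot: [3.141, -0.0, 1.73]
force: [-1.2, 2.1, 5.2]
width: 23.3
gripper_force: 60.5
```

Call:
{"name": "move_arm", "arguments": {
  "targets": "-1 0 0 0.05 0 0 0; -1 0 0 0 0 0 0; -1 0 0 0 0 0 0"
}}

```text
clock: 10.92
eef_pos: [518.2, -157.4, 140.4]
tool_rot: [3.141, -0.0, 1.73]
force: [-0.7, 2.1, 7.5]
width: 22.9
gripper_force: 60.9
```

Call:
{"name": "move_arm", "arguments": {
  "targets": "-1 0 0 0 0 0 0; -1 0 0 0 0 0 0; -1 0 0 0 0 0 0; -1 0 0 0 0 0 0; -1 0 0 0 0 0 0"
}}

```text
clock: 11.33
eef_pos: [518.2, -157.4, 140.4]
tool_rot: [3.141, -0.0, 1.73]
force: [-1.6, 0.8, 7.6]
width: 23.3
gripper_force: 60.9
```

```bash
python3 -c "
from h import *
d=grab('wrist');s=read_state();print(s['force'],s['eef_pos'])
print(order.finish_job())"
```

```text
[-1.69876571  1.71535438  7.66077411] [ 518.18793011 -157.47276779  140.33873711]
the job is handed in; nothing more can be done
None
```

I handed the job in at about 11 s. The gauge was held upright in the gripper, its foot about 1 mm from the ring's centre when last seen (2–4 mm above the stop), with the pedal at its stop and a steady push of about 9 N. No verdict came back.

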